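Screw the filler cap onto the humidifier tank

TASK

Close the humidifier's empty refill tank with its filler cap: set the cap upright on the tank's neck with its wing in line with the tank's long side, turn it back (anticlockwise from above) under a light press until it drops into the thread starts, then screw it clockwise until it is fully home, and let go. Do not force it: press and turn gently, so that the neck gives only a little in its rubber collar, and leave the other things on the desk where they are.

Things in the scene. Friction and masses are not known exactly. Their poses are not given: they have to be found in the camera images.
- cap: Black ribbed screw cap, right way up on the desk, loose, about 90 g, diameter 64, 26 high, with an upright grip wing across its flat top. Origin: centre of the rim's plane at the underside; z up out of the top; x along the wing. Clockwise from above screws it on.
- cap_wing (a point): Centre of the top of the cap's wing, 51.5 above the rim. The wing is a bar 44 long (cap x), 12 thick (cap y), and stands 25.5 up from the cap's top face.
- cap_lugs (a point): Point on the cap's axis at the height of its lugs (4 above the rim). Inside the skirt (bore radius 28) four lugs, 7 wide and 4 tall (2 to 6 above the rim), point inward to radius 22.3, at 0, 90, 180 and 270 degrees from the cap's x. The cap's ceiling is 22 above the rim.
- tank: Grey low refill tank, 170 (its x, long side) x 130 (y) x 76 high, fixed to the desk, with a low black carry handle (rising 17 above the top) across the end at its x = -70. The neck stands upright in the middle of the top. Origin: centre of the underside; z up.
- seat (a point): Point on the neck's axis on the top of the neck's flange, 82 above the desk: the cap's rim comes down to here. x and y as the tank's. The neck's core has radius 21 and ends 20 above with a tapered top.
- vent_tip (a point): Rest height of the top of a sprung vent pin (radius 11) on the neck's axis, 34 above the seat. The cap's ceiling pushes it down: about 2 N at first touch (rim 12 above the seat) rising to about 9 N with the cap home, so a cap that is not engaged springs up again.
- ridges (a point): On the neck's axis, 12 above the seat. Round the neck are four ridges 90 degrees apart, outer radius 25.5; the cap's lugs rest on them with the rim 9 to 13 above the seat. Each rises anticlockwise (from above) at 10 degrees over 57 degrees and ends at an open gap, the thread start, with 8 degrees of play for a lug; then the next ridge's stop wall (15 tall).
- start (a point): On the neck's axis, 3 above the seat. The ridges' angle to the tank is not measured. With the wing along the tank's x or y the lugs always rest on ridges, 4 to 54 degrees short of the gaps; clockwise they meet a stop wall. They drop in only when turned back (anticlockwise) with some 6 to 15 N of press.
- home (a point): On the neck's axis, 1 above the seat: where the rim rests when the cap is home and released. From the gap, with the rim pressed below 3 above the seat, the lugs pass clockwise under the ridges; after 57 to 65 degrees they meet the stop wall, the cap is home.
- neck_mount (a joint): How far the neck is pushed down into its rubber collar, m, 0 unloaded; 15 N per mm of downward push. Over 2 mm (30 N) is forcing it.
- neck (a joint): Twist of the neck in its rubber collar, rad, 0 unloaded, positive anticlockwise from above; 8 N m per rad. Over 0.08 rad (0.6 N m) either way is forcing it.
- tumbler: Crystal tumbler, diameter 82, 94 high, standing loose on a coaster at the back; origin under its centre. Leave alone.
- ink_bottle: Square dark ink bottle, 50 x 50 x 60 high, loose, to the right of the cap; origin under its centre. Leave alone.
- card_case: Flat silver card case 63 x 96 x 9, loose on the left; origin under its centre. Leave alone.
Mind the look-alikes: they are no part of the job. Leave any pink or turquoise look-alike of the cap alone.

How it is judged:
On the way, in this order (a step that is already met when the one before it is completed fails the run):
1. the cap stands upright on the neck's ridges, its wing along the tank's x or y within 0.15 rad, its rim 7 to 15 mm above the seat and centred within 3 mm (horizontal distance between cap and seat below 0.003 m and z of cap in the frame of seat between 0.007 and 0.015 m and angle between cap's own z axis and vertical below 0.1 rad and (angle between the x axis of cap and the x axis of tank, either way round below 0.15 rad or angle between the x axis of cap and the y axis of tank, either way round below 0.15 rad)), for 0.1 s.
2. turned back, the cap has dropped into the thread starts: rim less than 5 mm above the seat (horizontal distance between cap and seat below 0.003 m and z of cap in the frame of seat below 0.005 m), for 0.1 s.
At the end, for the whole second after the job is handed in: Released, the cap stays screwed home: its rim within 1.6 mm of the seat against the vent spring, centred within 3 mm, upright within 0.06 rad and at rest (horizontal distance between cap and seat below 0.003 m and z of cap in the frame of seat between -0.0016 and 0.0016 m and angle between cap's own z axis and vertical below 0.06 rad and linear speed of cap below 0.01 m/s); the robot touches nothing.
It fails at once if the neck is pushed in more than 2 mm (over 30 N) (value of joint neck_mount above 0.002 m).
It fails at once if the neck is twisted more than 0.08 rad (over 0.6 N m) (value of joint neck above 0.08 rad or value of joint neck below -0.08 rad).
It fails at once if the tumbler, the ink bottle or the card case is moved more than 30 mm (distance of any of tumbler, ink_bottle, card_case from where it was at the start of the episode above 0.03 m).
It also fails if it takes over 72 s, if anything falls off the work surface, if the arm or the gripper's body presses on something with over 40 N, if the wrist force passes 120 N, or if a joint passes its speed limit or range.

ROBOT

A 6-joint arm with a two-finger parallel gripper is mounted at the origin on the work surface; the furniture and walls round the work are solid. World frame = base frame: x ahead of the robot, y to its left, z up, the work surface at z = 0. Lengths are in m, angles in rad, forces in N, time in s.
With the tool pointing down it reaches from about 0.3 to 0.775 m from the base axis. Payload 14.6 kg.
Tool frame: the origin (TCP) lies at the very end of the fingers, on their centre line; the grasp point (between the pads) lies 19 mm behind it; z points along the fingers, y is the line along which they close (so a half turn about z gives the same grasp; the last joint's range is limited). The gripper opens to 94 mm and grips with 3 to 60 N. Pads are 16 mm wide; open, the fingers measure 119 mm over their backs; the gripper's body (75 mm by 177 mm) begins 78 mm behind the grasp point.
Start: joints at [1.088, 0.3, 1.521, -0, 1.321, -0.067], TCP at [0.222, 0.503, 0.205] pointing down, gripper open.
Joint ranges: [-3.03, 3.03], [-0.79, 2.21], [0.23, 2.52], [-1.04, 4.18], [0, 3.07], [-2.55, 2.55]. Speed limits (rad/s): [2.22, 2.22, 2.57, 3.14, 3.14, 3.14].

INTERFACE

Orientations are given as [roll, pitch, yaw] about the fixed x, y, z axes, in that order (R = Rz(yaw) Ry(pitch) Rx(roll)).
In Python, from station import telemetry, cams, hand_in, nets gives the robot as it stands.
- The arm moves only by the tool move_arm, never from a script. Its argument "increments" is a list of rows, each a list of 4 numbers: the shift along the tool's x, y, z in m, then the turn about the tool's z in rad. In form: [[tx, ty, tz, roll], ...]. A call has 1 to 20 rows; each row shifts and turns the commanded pose from where the row before left it, along the tool's axes as they then stand; what a row does not reach is not made up. A row lasts 1/8 s, in which the tool goes at most 62.5 mm and 10.7 degrees, less where a joint would pass 70% of its speed; a pose out of reach is approached as far as the arm can. A call is refused whole if a number of a shift passes 0.0625 or a number of a turn 0.188, either way. A call with a gripper value outside its range is refused whole. "grip" is the opening, from 0 (shut) to 1 (fully open), set as the call begins (left out, the last holds). The fingers move at their own pace and stop on an object; "force" is the grip in N (left out, the last holds). Time passes only in rows, so rows that do not move let the fingers close. It gives the time, the measured TCP pose, the force, the opening and the grip force at its end, in the units of the state.
- telemetry.get_obs(): the state, without advancing time (a new reading comes with each control period).
- cams.camera(name): name is "side" or "top" or "wrist"; returns the picture (384x512x3 uint8, blue, green, red); there is no depth.
- cams.camera_model(name): a dict with "intrinsics" (3x3 intrinsics, pixels), "k1" (the pictures are not rectified: a ray, as slopes to the right and down, at radius r is drawn at 1 + k1 r^2 times it, then the intrinsics apply), "xyz" and "attitude" of the camera in the world; the wrist camera has in their place "T_tool_cam" (4x4, takes a point from camera to tool coordinates, whose origin is the TCP and whose axes are the flange's). Camera axes: x right, y up, looking along -z (the intrinsics and any distortion apply to the point x, -y, -z); pixel columns grow to the right and rows downward; lengths in m; the calibration is good to about 2 mm. A picture is of the moment at which its call begins: read the wrist's pose just before it. camera_model takes no time and is no camera call.
- hand_in(): hands the job in; it is judged then, once.
Trained networks look in the newest picture that a camera, given by its name, has taken for a name from the list of things; names that differ only in an ending like _2 or _b are one class to them, and where a whole thing is asked for, a point or a joint stands for the part that bears it (a point fixed in the world has none). Each returns a list of dicts, best first, with "conf" (0 to 1); they miss things now and then, are a little off and sometimes report something else, mostly with a low value. They report only what shows in the picture. A call takes as long as a camera call. They do not tell look-alikes from the thing itself.
- nets.search_frame(camera, query): "extent" ([left, top, right, bottom] in pixels, round what is visible of it).
- nets.mark_of(camera, query): "centre" ([column, row] in pixels: a listed point, or the origin of a listed thing).
The state is a dict: "time_s": time; "qpos": joint angles; "joint_vel": joint speeds; "tau": joint torques, N m; "ee_pos": TCP position; "eef_rot": TCP orientation; "force": force on the tool from outside, world axes, zero at the start; "moment": the same for the moment, N m; "grip_width": finger opening in m; "grip_force": force on a finger pad.
Only numpy, scipy, OpenCV 4.12 (cv2) and the standard library are available. Lean on these libraries where they do the work, as an engineer would, in place of code of your own. Each camera call takes 0.05 s, during which the arm holds its last target. There are 200 camera calls.

## Working session

There is one attempt and no reset: what is moved stays moved. The work goes in short steps, Python scripts to look and compute and a tool call to move; the robot and the scene stay as the last step left them, time stands still between calls to the robot, and variables do not carry over. Pictures are saved under pics/ and viewed, at most 10 in all, crops included, and the job is handed in when it is done.

Besides the shell and the picture viewer there is one more tool, called after "Emit:" as name([rows], argument=value, ...), one row to a line, values as JSON. move_arm: Moves the arm, as the interface text tells. Its arguments: {"type":"object","properties":{"increments":{"type":"array"},"grip":{"type":"number"},"force":{"type":"number"}},"required":["increments"]}

```bash
mkdir -p pics; cat > h.py <<'E'
import numpy as np, cv2
from scipy.spatial.transform import Rotation as R
from station import telemetry, cams, nets
def pose():
    o=telemetry.get_obs(); T=np.eye(4); T[:3,:3]=R.from_euler('xyz',o['eef_rot']).as_matrix(); T[:3,3]=o['ee_pos']; return T
def camT(n):
    m=cams.camera_model(n)
    if 'T_tool_cam' in m: return m,pose()@np.array(m['T_tool_cam'])
    T=np.eye(4); a=np.array(m['attitude']); T[:3,:3]=a if a.shape==(3,3) else R.from_euler('xyz',a).as_matrix(); T[:3,3]=m['xyz']; return m,T
def p2w(n,uv,z):
    m,T=camT(n); K=np.array(m['intrinsics'])
    s=cv2.undistortPoints(np.array([[uv]],float),K,np.array([m['k1'],0,0,0.]))[0,0]
    d=T[:3,:3]@np.array([s[0],-s[1],-1]); c=T[:3,3]; return c+d*(z-c[2])/d[2]
def w2p(n,P):
    m,T=camT(n); K=np.array(m['intrinsics']); q=np.linalg.inv(T)@np.append(P,1)
    return cv2.projectPoints(np.array([[q[0],-q[1],-q[2]]]),np.zeros(3),np.zeros(3),K,np.array([m['k1'],0,0,0.]))[0][0,0]
E
python3 - <<'E'
from h import *
np.set_printoptions(precision=4,suppress=True)
print(telemetry.get_obs())
ims=[]
for n in ['top','side']:
    m=cams.camera_model(n); print(n,m)
    ims.append(cams.camera(n))
    for q,z in [('cap',0),('cap_wing',.0515),('tank',0),('seat',.082),('vent_tip',.116),('ink_bottle',0)]:
        for r in nets.mark_of(n,q)[:4]: print(q,r['conf'],np.round(r['centre'],1),p2w(n,r['centre'],z))
cv2.imwrite('pics/a.png',ims[0]);cv2.imwrite('pics/b.png',ims[1])
E
```

```text
{'time_s': 0.0, 'qpos': array([ 1.0884,  0.3005,  1.5216, -0.    ,  1.3207, -0.0666]), 'joint_vel': array([-0.0009, -0.0013,  0.0007,  0.0011,  0.0003, -0.001 ]), 'tau': array([  0.001 , -53.1797, -35.2739,   0.0709,   0.0243,  -0.0001]), 'ee_pos': array([0.222 , 0.5029, 0.2048]), 'eef_rot': array([-3.1403, -0.0001,  2.7258]), 'force': array([ 0.9447, -0.2533, -0.3519]), 'moment': array([ 0.022 , -0.0529,  0.0553]), 'grip_force': 0.0, 'grip_width': 0.09388660726195597}
top {'intrinsics': array([[378.5603,   0.    , 256.7476],
       [  0.    , 378.5603, 191.5691],
       [  0.    ,   0.    ,   1.    ]]), 'k1': -0.038076651474747314, 'xyz': array([ 0.4542, -0.0015,  1.2641]), 'attitude': array([ 0.0688,  0.0105, -1.5754])}
cap 0.7 [309.5 212.4] [ 0.4708 -0.1642  0.    ]
cap 0.7 [292.5 187.6] [ 0.554  -0.1084  0.    ]
cap 0.59 [279.9 219.3] [ 0.4484 -0.0653  0.    ]
cap 0.54 [315.8 244.4] [ 0.3647 -0.1837  0.    ]
cap_wing 0.84 [321.4 250.3] [ 0.3496 -0.1938  0.0515]
cap_wing 0.84 [282.5 218.7] [ 0.4505 -0.0711  0.0515]
cap_wing 0.82 [357.4 239. ] [ 0.3846 -0.3091  0.0515]
cap_wing 0.7
[... 404 characters left out ...]
2, 'xyz': array([0.6032, 1.3407, 0.801 ]), 'attitude': array([ 1.08  , -0.0024,  3.0768])}
cap 0.71 [263.5 204. ] [ 0.4537 -0.0422  0.    ]
cap 0.7 [275.5 170.2] [ 0.3784 -0.313   0.    ]
cap 0.67 [288.5 184.5] [ 0.3439 -0.1848  0.    ]
cap 0.64 [253.7 185.3] [ 0.4771 -0.1862  0.    ]
cap_wing 0.81 [285.8 169.8] [ 0.3532 -0.2078  0.0515]
cap_wing 0.72 [230.8 182.5] [ 0.5658 -0.1147  0.0515]
cap_wing 0.7 [276.9 158.5] [ 0.3743 -0.314   0.0515]
cap_wing 0.64 [265.2 187.3] [ 0.4459 -0.0704  0.0515]
tank 0.83 [241.  234.8] [0.5432 0.1471 0.    ]
seat 0.61 [237.6 215.6] [0.5541 0.1647 0.082 ]
vent_tip 0.56 [240.5 205.2] [0.5449 0.161  0.116 ]
ink_bottle 0.6 [251.  169.8] [ 0.4775 -0.3226  0.    ]
```

View pics/a.png

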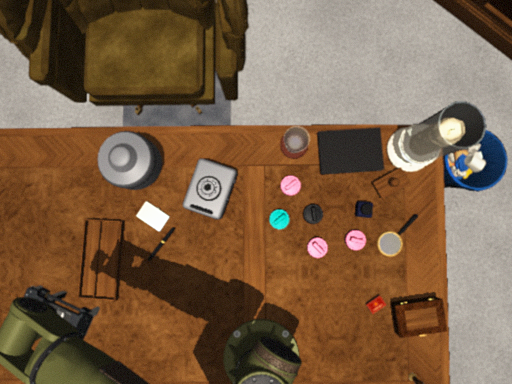

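View pics/b.png

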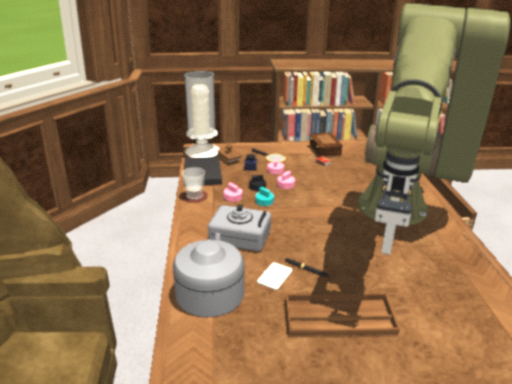

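Black cap at about (313,214) in top. Others that could be taken for it: turquoise (279,219), pink (290,185), (317,247) and (356,240), and the dark square ink bottle (364,209). The tank is at (210,188) with its handle towards (207,211); the side view agrees. Next I go above the black cap, at about (0.46, -0.173).

Emit:
move_arm([
  [-0.0274,-0.029,0,0],
  [-0.0274,-0.029,0,0],
  [-0.0274,-0.029,0,0],
  [-0.0274,-0.029,0,0],
  [-0.0274,-0.029,0,0],
  [-0.0274,-0.029,0,0],
  [-0.0274,-0.029,0,0],
  [-0.0274,-0.029,0,0],
  [-0.0274,-0.029,0,0],
  [-0.0274,-0.029,0,0],
  [-0.0274,-0.029,0,0],
  [-0.0274,-0.029,0,0],
  [-0.0274,-0.029,0,0],
  [-0.0274,-0.029,0,0],
  [-0.0274,-0.029,0,0],
  [-0.0274,-0.029,0,0],
  [-0.0274,-0.029,0,0],
  [-0.0274,-0.029,0,0],
  [0,0,0,0],
  [0,0,0,0],
], grip=1)

```text
time_s: 3.2
ee_pos: [0.4622, -0.1732, 0.2053]
eef_rot: [3.141, -0.0, 2.726]
force: [0.4, -0.7, -0.1]
grip_width: 0.0939
grip_force: 0.0
```

```bash
python3 - <<'E'
from h import *
np.set_printoptions(precision=4,suppress=True)
o=telemetry.get_obs(); print(o['time_s'],o['ee_pos'],o['eef_rot'],o['qpos'])
print(cams.camera_model('wrist'))
im=cams.camera('wrist'); cv2.imwrite('pics/c.png',im)
for q,z in [('cap_wing',.0515),('cap',0)]:
    for r in nets.mark_of('wrist',q)[:4]: print(q,r['conf'],np.round(r['centre'],1),p2w('wrist',r['centre'],z))
t=cams.camera('top')
c=t[150:250,180:340]; cv2.imwrite('pics/d.png',cv2.resize(c,None,fx=5,fy=5,interpolation=2))
E
```

```text
3.2 [ 0.4622 -0.1732  0.2053] [ 3.1415 -0.0004  2.7257] [-0.4327  0.1744  1.6764  0.0001  1.2912 -1.5877]
{'intrinsics': array([[272.5665,   0.    , 252.8852],
       [  0.    , 272.5665, 193.2341],
       [  0.    ,   0.    ,   1.    ]]), 'k1': -0.04762279867951047, 'T_tool_cam': array([[-0.0008,  0.9584,  0.2854,  0.0838],
       [ 1.    ,  0.0009,  0.    , -0.0007],
       [-0.0002,  0.2854, -0.9584, -0.1791],
       [ 0.    ,  0.    ,  0.    ,  1.    ]])}
cap_wing 0.92 [332.  134.3] [ 0.4469 -0.0624  0.0515]
cap_wing 0.88 [333.7 229.2] [ 0.5656 -0.1012  0.0515]
cap_wing 0.83 [126.4 165.3] [ 0.3789 -0.3096  0.0515]
cap_wing 0.76 [253. 184.] [ 0.4651 -0.1746  0.0515]
cap 0.92 [320.5 130.7] [ 0.4455 -0.0636  0.    ]
cap 0.91 [254.1 176.3] [ 0.4677 -0.1739  0.    ]
cap 0.9 [213.4 108.1] [ 0.3587 -0.1862  0.    ]
cap 0.77 [324.1 213.7] [ 0.5634 -0.1004  0.    ]
```

View pics/c.png

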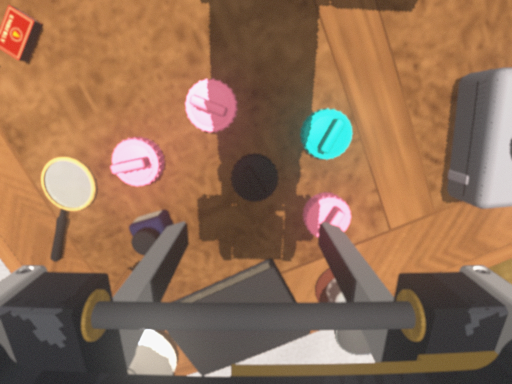

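The wrist picture shows the black cap at (254,177), with turquoise at (328,134), pinks at (211,105), (136,161) and (327,215), and the ink bottle at (150,230). I'll brighten a close crop to read the wing direction.

```bash
python3 - <<'E'
from h import *
im=cv2.imread('pics/c.png')[140:215,215:295].astype(float)
im=np.clip(im*5,0,255).astype('uint8')
cv2.imwrite('pics/e.png',cv2.resize(im,None,fx=8,fy=8,interpolation=2))
E
```

```text
(no output)
```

View pics/e.png

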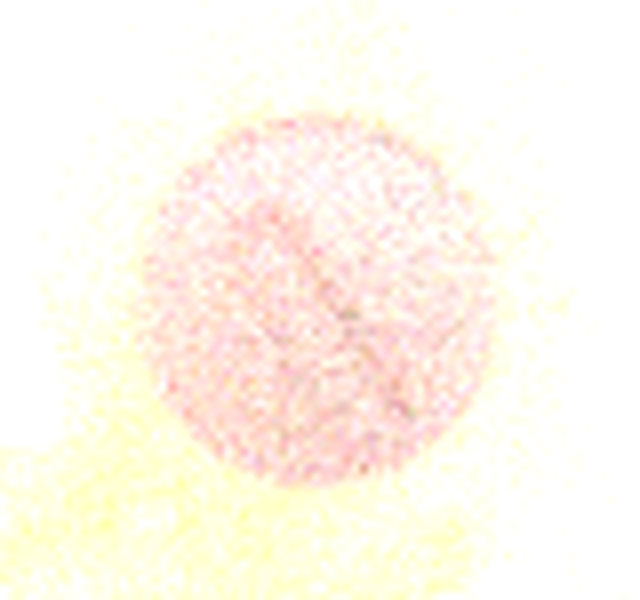

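```bash
python3 - <<'E'
from h import *
print(p2w('wrist',[248.1,166.9],.045),p2w('wrist',[265.6,190.6],.045))
f=np.mean([cams.camera('wrist') for _ in range(6)],0)[145:210,220:290]
f=np.clip((f-8)*4,0,255).astype('uint8')
g=cv2.imread('pics/a.png')[200:230,298:330].astype(float); g=np.clip((g-5)*3,0,255).astype('uint8')
cv2.imwrite('pics/f.png',np.hstack([cv2.resize(f,(430,400),interpolation=2),cv2.resize(g,(370,400),interpolation=2)]))
E
```

```text
[ 0.44391066 -0.17203204  0.045     ] [ 0.48155915 -0.16400141  0.045     ]
```

View pics/f.png

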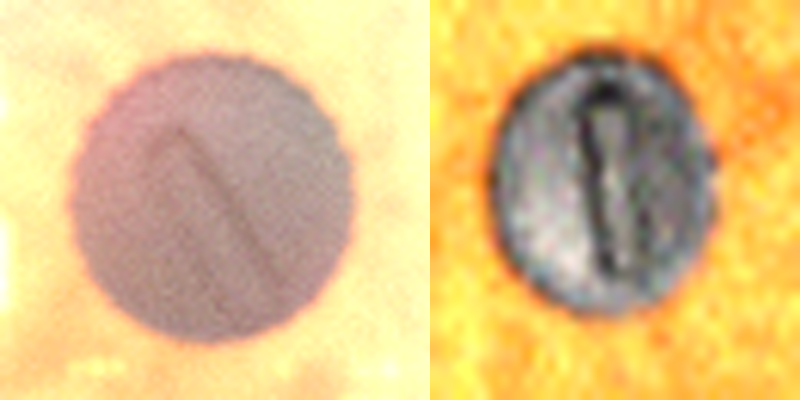

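```bash
python3 - <<'E'
from h import *
for z in(.0515,.026):
  a,b=[p2w('wrist',p,z) for p in([249.3,166.2],[265.6,191.4])]; print(a,b,np.arctan2(*(b-a)[1::-1]))
a,b=[p2w('wrist',(220+x/6.14,145+y/6.15),.0515) for x,y in((163,142),(252,300))];print(a,b,(a+b)/2,np.arctan2(*(b-a)[1::-1]),np.linalg.norm(a-b))
# rim silhouette: circle in crop centre
print(p2w('wrist',(220+213/6.14,145+197/6.15),.020))
E
```

```text
[ 0.44255343 -0.17022242  0.0515    ] [ 0.48064072 -0.16451276  0.0515    ] 0.14880169649384575
[ 0.44691978 -0.17251926  0.026     ] [ 0.48792254 -0.16637254  0.026     ] 0.14880169649384634
[ 0.44334316 -0.17431871  0.0515    ] [ 0.4811977  -0.17107376  0.0515    ] [ 0.46227043 -0.17269623  0.0515    ] 0.08551248383583367 0.037993365011570135
[ 0.46470039 -0.17244378  0.02      ]
```

Emit:
move_arm([
  [0,0,0,-0.14],
  [0,0,0,-0.14],
  [0,0,0,-0.14],
  [0,0,0,-0.135],
  [-0.0023,0,0.035,0],
  [0,0,0.035,0],
  [0,0,0.03,0],
  [0,0,0,0],
  [0,0,0,0],
], grip=0.5)

```text
time_s: 4.82
ee_pos: [0.4653, -0.1735, 0.1067]
eef_rot: [-3.141, 0.001, -3.002]
force: [0.5, 0.6, 0.6]
grip_width: 0.0469
grip_force: 0.0
```

```bash
python3 - <<'E'
from h import *
np.set_printoptions(precision=4,suppress=True)
f=np.mean([cams.camera('wrist') for _ in range(4)],0)
for q,z in [('cap_wing',.0515),('cap',0)]:
    for r in nets.mark_of('wrist',q)[:4]: print(q,r['conf'],np.round(r['centre'],1),p2w('wrist',r['centre'],z))
u,v=w2p('wrist',[.4645,-.173,.0515]).astype(int); print(u,v,[w2p('wrist',np.append(pose()[:2,3],z)) for z in(.0515,.026)])
g=f[v-60:v+60,u-80:u+80]; cv2.imwrite('pics/g.png',cv2.resize(np.clip((g-8)*4,0,255).astype('uint8'),None,fx=5,fy=5,interpolation=2))
E
```

```text
cap_wing 0.74 [260.3  79.9] [ 0.3561 -0.1831  0.0515]
cap_wing 0.66 [254.7 206.7] [ 0.4633 -0.1725  0.0515]
cap_wing 0.61 [99.1 85.9] [ 0.3774 -0.3132  0.0515]
cap_wing 0.57 [375.1 207.8] [ 0.4492 -0.0627  0.0515]
cap 0.93 [127.2  91.8] [ 0.3786 -0.3125  0.    ]
cap 0.77 [254. 191.] [ 0.4633 -0.1729  0.    ]
cap 0.73 [355.5 188.1] [ 0.4447 -0.0635  0.    ]
cap 0.66 [300.5 275.5] [ 0.5607 -0.1025  0.    ]
253 208 [array([253.3769, 208.477 ]), array([253.3423, 199.8052])]
```

View pics/g.png

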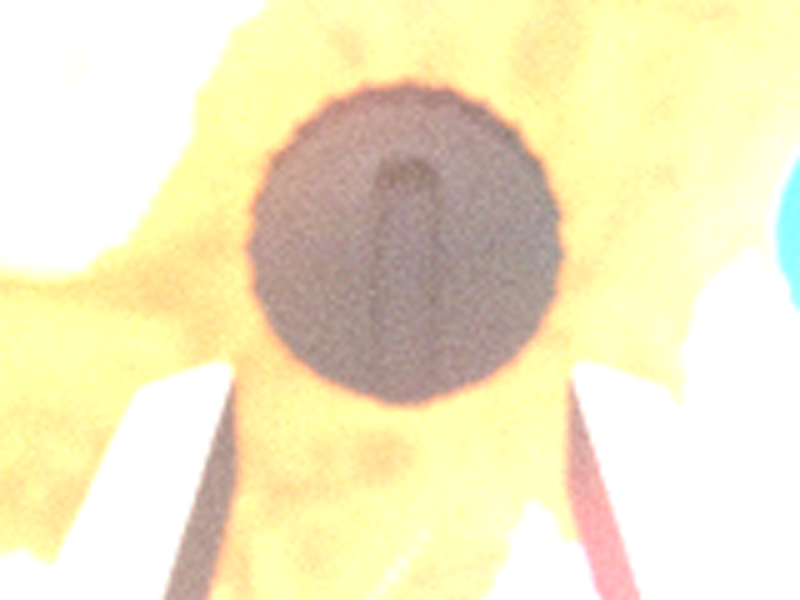

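The wing stands vertical in the picture, centred between the fingers at about (254,207), so I can descend and grasp.

Emit:
move_arm([
  [0.0015,-0.0005,0.025,0],
  [0,0,0.025,0],
  [0,0,0.02,0],
  [0,0,0.008,0],
  [0,0,0,0],
  [0,0,0,0],
])

```text
time_s: 5.88
ee_pos: [0.4637, -0.1742, 0.0282]
eef_rot: [-3.141, 0.001, -3.002]
force: [-0.0, -0.2, -0.5]
grip_width: 0.047
grip_force: 0.0
```

Emit:
move_arm([
  [0,0,0,0],
  [0,0,0,0],
  [0,0,0,0],
  [0,0,0,0],
  [0,0,0,0],
], grip=0, force=50)

```text
time_s: 6.5
ee_pos: [0.4634, -0.1739, 0.0275]
eef_rot: [3.142, 0.0, -3.002]
force: [-1.0, 0.9, 0.7]
grip_width: 0.0118
grip_force: 50.0
```

Emit:
move_arm([
  [0,0,-0.03,0],
  [0,0,-0.045,0],
  [0,0,-0.05,0],
  [0,0,-0.047,0],
  [-0.0202,0.0279,0,0],
  [-0.0202,0.0279,0,0],
  [-0.0202,0.0279,0,0],
  [-0.0202,0.0279,0,0],
  [-0.0202,0.0279,0,0],
  [-0.0202,0.0279,0,0],
  [-0.0202,0.0279,0,0],
  [-0.0202,0.0279,0,0],
  [-0.0202,0.0279,0,0],
  [-0.0202,0.0279,0,0],
  [0,0,0,0.1175],
  [0,0,0,0.1175],
  [0,0,0,0.1175],
  [0,0,0,0.1175],
  [0,0,0,0],
  [0,0,0,0],
])

```text
time_s: 9.0
ee_pos: [0.6246, 0.1303, 0.1993]
eef_rot: [-3.141, -0.0, 2.813]
force: [-0.2, -0.2, -0.3]
grip_width: 0.0117
grip_force: 50.0
```

```bash
python3 - <<'E'
from h import *
np.set_printoptions(precision=4,suppress=True)
o=telemetry.get_obs(); print(o['time_s'],o['ee_pos'],o['eef_rot'],o['qpos'],o['grip_width'])
im=cams.camera('wrist'); cv2.imwrite('pics/i.png',im)
for q,z in [('seat',.082),('vent_tip',.116),('tank',0),('ridges',.094),('cap_wing',0)]:
    for r in nets.mark_of('wrist',q)[:2]: print(q,r['conf'],np.round(r['centre'],1),p2w('wrist',r['centre'],z))
E
```

```text
9.0 [0.6246 0.1303 0.1993] [-3.1415 -0.0002  2.8134] [ 0.1483  0.5039  1.2524  0.      1.3856 -1.0943] 0.011723089621460833
cap_wing 0.85 [252.4 253.6] [0.7442 0.0878 0.    ]
cap_wing 0.8 [47.6 95.3] [ 0.4308 -0.0973  0.    ]
```

View pics/i.png

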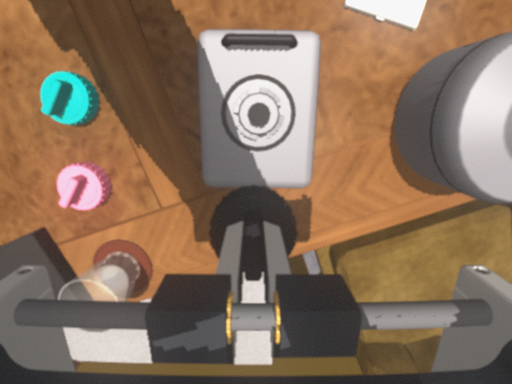

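The neck shows at about (259,113), the dark vent pin inside the black collar ring; the tank's handle is at (260,41), and the tank edges run almost parallel to the tool's x. Now fitting circles to the pin and ring.

```bash
python3 - <<'E'
from h import *
np.set_printoptions(precision=4,suppress=True)
im=np.mean([cams.camera('wrist') for _ in range(3)],0).astype('uint8')
g=cv2.cvtColor(im,cv2.COLOR_BGR2GRAY)
# vent pin & ring: dark connected blobs
sub=g[70:160,205:315]
for th in(60,80,100):
    n,l,s,c=cv2.connectedComponentsWithStats((sub<th).astype('uint8'))
    for i in range(1,n):
        if s[i,4]>60: 
            ctr=s[i,:2]+(s[i,2:4]-1)/2+[205,70]; print(th,s[i],c[i]+[205,70],ctr,'z116',p2w('wrist',c[i]+[205,70],.116),'bbox z80',p2w('wrist',ctr,.080))
a,b=p2w('wrist',[260,35],.076),p2w('wrist',[257.5,185],.076); print('axis',a,b,np.arctan2(*(a-b)[1::-1]))
h=p2w('wrist',[260,41],.093); print('handle',h)
# edges left/right via gradient on rows 60..170
P=[]
for r in range(60,171,5):
    row=cv2.GaussianBlur(g,(5,5),0)[r].astype(int); d=np.diff(row)
    P.append((r,185+np.argmax(d[185:215]),300+np.argmin(d[300:332])))
P=np.array(P); 
for k in(1,2): 
    f=np.polyfit(P[:,0],P[:,k],1); a,b=[p2w('wrist',[np.polyval(f,r),r],.074) for r in(60,170)]; print(f,np.arctan2(*(a-b)[1::-1]),a,b)
E
```

```text
80 [ 17  31  25  47 171] [228.345  125.6023] [234. 124.] z116 [0.5489 0.1313 0.116 ] bbox z80 [0.5499 0.1341 0.08  ]
100 [ 15   6  71  74 525] [240.96   118.4438] [255.  112.5] z116 [0.5467 0.1447 0.116 ] bbox z80 [0.546  0.1591 0.08  ]
100 [ 44  34  19  21 287] [257.7387 114.5923] [258. 114.] z116 [0.5485 0.1606 0.116 ] bbox z80 [0.5485 0.1616 0.08  ]
axis [0.4763 0.1883 0.076 ] [0.6228 0.1359 0.076 ] 2.798432738016495
handle [0.4851 0.1848 0.093 ]
[ -0.0761 210.9239] 2.683948847530119 [0.48   0.1288 0.074 ] [0.5844 0.0773 0.074 ]
[ -0.0672 321.0751] 2.797832469356487 [0.5169 0.2367 0.074 ] [0.6259 0.1977 0.074 ]
```

```bash
python3 - <<'E'
from h import *
np.set_printoptions(precision=4,suppress=True)
im=np.mean([cams.camera('wrist') for _ in range(3)],0).astype('uint8')
g=cv2.GaussianBlur(cv2.cvtColor(im,cv2.COLOR_BGR2GRAY),(3,3),0).astype(np.float32)
c=np.array([258.5,113.])
for lo,hi,sg,z,nm in((28,43,0,.079,'ring'),(6,16,1,.116,'pin')):
  cc=c.copy()
  for it in range(3):
    P=[]
    for a in np.linspace(0,2*np.pi,72,endpoint=False):
      r=np.arange(lo,hi,.25); v=cv2.remap(g,(cc[0]+r*np.cos(a)).astype(np.float32)[None],(cc[1]+r*np.sin(a)).astype(np.float32)[None],1)[0]
      k=np.argmin(v) if sg==0 else np.argmax(np.gradient(v)); P.append(cc+r[k]*np.array([np.cos(a),np.sin(a)]))
    P=np.array(P,np.float32); e=cv2.fitEllipse(P)
    d=np.linalg.norm(P-e[0],axis=1); P=P[abs(d-np.median(d))<2]; e=cv2.fitEllipse(P); cc=np.array(e[0])
  print(nm,len(P),e,p2w('wrist',e[0],z))
cv2.imwrite('pics/j.png',cv2.resize(im[60:165,195:325],None,fx=5,fy=5,interpolation=2))
E
```

```text
ring 72 ((257.6604919433594, 112.42086029052734), (69.8292236328125, 72.42569732666016), 7.123879909515381) [0.5468 0.1618 0.079 ]
pin 72 ((258.2459716796875, 114.6081771850586), (22.175052642822266, 25.07988929748535), 3.0913567543029785) [0.5486 0.1611 0.116 ]
```

View pics/j.png

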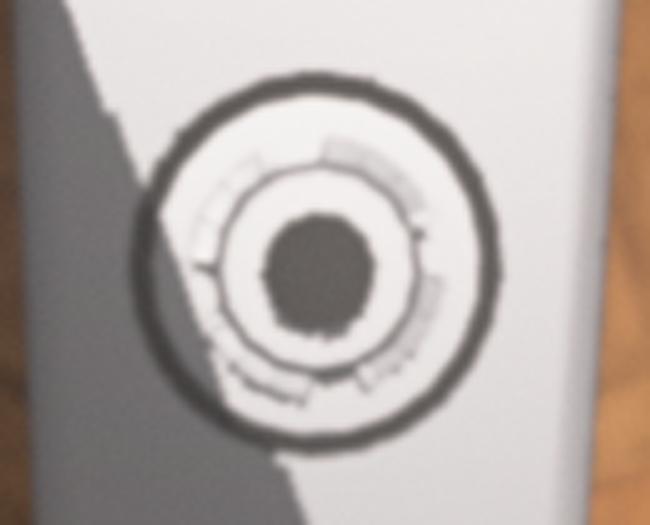

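```bash
python3 - <<'E'
from h import *
np.set_printoptions(precision=4,suppress=True)
im=np.mean([cams.camera('wrist') for _ in range(3)],0)
g=cv2.GaussianBlur(im.max(2).astype(np.float32),(3,3),0)
T=pose(); print(T[:3,3])
c0=w2p('wrist',(T@[0,0,.0278,1])[:3]); print('rim ctr px',c0, w2p('wrist',(T@[.032,0,.0278,1])[:3]))
from scipy.optimize import least_squares
P=[]
for a in np.radians(np.arange(-145,-34,5)):
    r=np.arange(30,70,.25); v=cv2.remap(g,(c0[0]+r*np.cos(a)).astype(np.float32)[None],(c0[1]+r*np.sin(a)).astype(np.float32)[None],1)[0]
    k=np.argmax(np.gradient(v)[4:120])+4; P.append(c0+r[k]*np.array([np.cos(a),np.sin(a)]))
P=np.array(P); print(P.round(1).tolist())
def tool(p): 
    w=p2w('wrist',p,T[2,3]-.0278); return (np.linalg.inv(T)@np.append(w,1))[:2]
Q=np.array([tool(p) for p in P])
s=least_squares(lambda x:np.hypot(*(Q-x[:2]).T)-.032,[0,0],loss='soft_l1',f_scale=.0005); print('cap offset in tool',s.x,s.fun*1e3)
s=least_squares(lambda x:np.hypot(*(Q-x[:2]).T)-x[2],[0,0,.032],loss='soft_l1',f_scale=.0005); print(s.x)
n=np.array([.5477,.1614,0,1]); print('neck in tool',(np.linalg.inv(T)@n)[:2])
E
```

```text
[0.6247 0.1303 0.1994]
rim ctr px [253.6891 219.3894] [253.6891 181.2998]
[[222.6, 197.6], [225.3, 195.6], [227.9, 193.6], [230.1, 191.2], [232.9, 189.7], [236.1, 188.9], [238.9, 187.7], [241.7, 186.5], [244.6, 185.3], [247.7, 185.7], [250.7, 185.3], [253.7, 184.4], [258.2, 168.3], [261.3, 176.1], [264.5, 179.1], [266.6, 183.9], [268.8, 187.0], [270.9, 189.5], [274.1, 190.3], [276.2, 192.6], [278.4, 194.6], [281.3, 196.2], [283.8, 198.3]]
cap offset in tool [-0.0027 -0.0005] [ 0.3256 -0.1681 -0.2693  0.2175  0.0888 -0.4645 -0.4426 -0.2483  0.1163
 -0.5658 -0.4743  0.1889 13.1572  7.4087  5.5539  2.2539  0.5185 -0.6423
 -0.018  -0.6218 -0.842  -0.2766  0.0793]
[-0.0015 -0.0005  0.031 ]
neck in tool [0.0829 0.0044]
```

Emit:
move_arm([
  [0.02,0.001,0,0.015],
  [0.022,0.0015,0,0],
  [0.023,0.0015,0,0],
  [0.02,0.001,0,0],
  [0,0,0.02,0],
  [0,0,0.025,0],
  [0,0,0.02,0],
  [0,0,0,0],
  [0,0,0,0],
])

```text
time_s: 10.88
ee_pos: [0.5467, 0.1637, 0.1354]
eef_rot: [3.141, 0.001, 2.796]
force: [-0.2, -0.4, -0.3]
grip_width: 0.0116
grip_force: 50.0
```

```bash
python3 - <<'E'
from h import *
o=telemetry.get_obs(); print({k:np.round(v,4) for k,v in o.items()})
ims=[cams.camera(n) for n in('side','top')]
cs=[cv2.resize(ims[0][180:240,205:285],(400,300),interpolation=2),cv2.resize(ims[1][150:225,170:270],(400,300),interpolation=2)]
cv2.imwrite('pics/k.png',np.hstack(cs))
E
```

```text
{'time_s': np.float64(10.875), 'qpos': array([ 0.2267,  0.4096,  1.5419, -0.    ,  1.1889, -0.9983]), 'joint_vel': array([ 0.0002, -0.0085, -0.0019, -0.0001, -0.0006,  0.0007]), 'tau': array([-4.90000e-03, -5.66341e+01, -3.28188e+01,  2.33000e-02,
        5.47000e-02, -2.00000e-04]), 'ee_pos': array([0.5467, 0.1637, 0.1354]), 'eef_rot': array([3.1409e+00, 1.0000e-03, 2.7958e+00]), 'force': array([-0.2411, -0.3958, -0.2525]), 'moment': array([0.0418, 0.0214, 0.0207]), 'grip_force': np.float64(49.9928), 'grip_width': np.float64(0.0116)}
```

View pics/k.png

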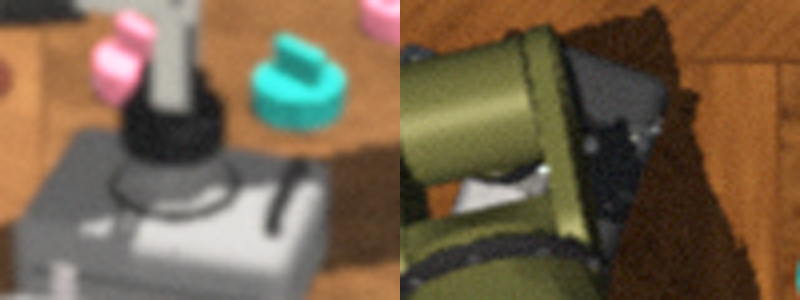

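The side picture shows the cap just above the neck, roughly centred on the ring. I'll correct by 1.5 mm and come down slowly.

Emit:
move_arm([
  [0.0005,-0.0015,0,0],
  [0,0,0.004,0],
  [0,0,0.004,0],
  [0,0,0.002,0],
  [0,0,0,0],
  [0,0,0,0],
])

```text
time_s: 11.72
ee_pos: [0.5454, 0.1623, 0.1245]
eef_rot: [3.142, 0.0, 2.796]
force: [0.7, -0.3, -0.1]
grip_width: 0.0117
grip_force: 50.0
```

Emit:
move_arm([
  [0,0,0.001,0],
  [0,0,0.001,0],
  [0,0,0.001,0],
  [0,0,0,0],
])

```text
time_s: 12.22
ee_pos: [0.5454, 0.1624, 0.1217]
eef_rot: [3.141, 0.0, 2.796]
force: [-1.1, -0.4, 2.7]
grip_width: 0.0116
grip_force: 50.0
```

Emit:
move_arm([
  [0,0,0.0007,0],
  [0,0,0.0007,0],
  [0,0,0,0],
  [0,0,0,0],
])

```text
time_s: 12.72
ee_pos: [0.5455, 0.1624, 0.121]
eef_rot: [3.141, 0.001, 2.796]
force: [-3.8, -0.5, 10.4]
grip_width: 0.0116
grip_force: 50.0
```

Contact at rim about 11 mm above the seat, so the cap is on the ridges. In the crop the gaps look some 15 degrees anticlockwise of the lugs. I'll turn back in small steps.

Emit:
move_arm([
  [0.0003,0,0,-0.04],
  [0,0,-0.0002,-0.04],
  [0,0,-0.0001,-0.04],
  [0,0,0,0],
])

```text
time_s: 13.22
ee_pos: [0.5453, 0.1624, 0.1205]
eef_rot: [3.141, 0.001, 2.916]
force: [1.6, -0.0, 2.0]
grip_width: 0.0112
grip_force: 50.0
```

Emit:
move_arm([
  [0,0,0.0005,0],
  [0,0,0.0005,0],
  [0,0,0,0],
])

```text
time_s: 13.6
ee_pos: [0.5452, 0.1625, 0.1195]
eef_rot: [3.141, 0.001, 2.916]
force: [2.5, -0.6, 3.1]
grip_width: 0.0117
grip_force: 50.0
```

Emit:
move_arm([
  [0,0,0.0007,0],
  [0,0,0.0007,0],
  [0,0,0.0006,0],
  [0,0,0,0],
])

```text
time_s: 14.1
ee_pos: [0.5452, 0.1625, 0.1175]
eef_rot: [3.141, 0.001, 2.916]
force: [2.3, -1.0, 6.0]
grip_width: 0.0116
grip_force: 50.0
```

Emit:
move_arm([
  [-0.0002,0,0.0007,0],
  [0,0,0.0007,0],
  [0,0,0.0006,0],
  [0,0,0,0],
])

```text
time_s: 14.6
ee_pos: [0.5453, 0.1625, 0.1155]
eef_rot: [3.141, 0.0, 2.916]
force: [1.4, -0.4, 5.8]
grip_width: 0.0115
grip_force: 50.0
```

```bash
python3 -c "
from h import *
o=telemetry.get_obs(); print(o['force'],o['moment'],o['ee_pos'])"
```

```text
[ 1.38736139 -0.3587946   5.79043091] [-0.00637679 -0.51376436  0.05119518] [0.5452702  0.16245553 0.11550041]
```

Emit:
move_arm([
  [0,0,0.0007,0],
  [0,0,0.0007,0],
  [0,0,0.0007,0],
  [0,0,0.0007,0],
  [0,0,0,0],
])

```text
time_s: 15.22
ee_pos: [0.5452, 0.1625, 0.1126]
eef_rot: [3.141, -0.0, 2.916]
force: [1.8, 1.1, 5.7]
grip_width: 0.0114
grip_force: 50.0
```

Emit:
move_arm([
  [0,0,0.0005,0],
  [0,0,0.0005,0],
  [0,0,0.0004,0],
  [0,0,0,0],
])

```text
time_s: 15.72
ee_pos: [0.5452, 0.1624, 0.1113]
eef_rot: [3.141, 0.0, 2.916]
force: [1.8, -0.0, 6.8]
grip_width: 0.0116
grip_force: 50.0
```

Emit:
move_arm([
  [0,0,0.0004,0],
  [0,0,0.0004,0],
  [0,0,0.0004,0],
  [0,0,0,0],
])

```text
time_s: 16.23
ee_pos: [0.5452, 0.1625, 0.1102]
eef_rot: [3.141, 0.0, 2.916]
force: [1.4, -0.7, 6.7]
grip_width: 0.0116
grip_force: 50.0
```

Emit:
move_arm([
  [0,0,0.0002,0.05],
  [0,0,0,0.05],
  [0,0,0,0.05],
  [0,0,0,0.05],
  [0,0,0,0],
])

```text
time_s: 16.85
ee_pos: [0.5451, 0.1626, 0.11]
eef_rot: [3.141, -0.0, 2.715]
force: [0.3, 0.9, 7.9]
grip_width: 0.0118
grip_force: 50.0
```

```bash
python3 -c "
from h import *
o=telemetry.get_obs(); print(o['force'],o['moment'],o['ee_pos'],o['eef_rot'],o['grip_width'])"
```

```text
[0.314743   0.93305209 7.89146477] [ 0.21168533 -0.13148827 -0.00032817] [0.54512876 0.16264106 0.10999055] [ 3.14124354e+00 -2.59698551e-04  2.71508304e+00] 0.01184088632593673
```

Emit:
move_arm([
  [0,0.0001,0,0.05],
  [0,0.0001,0,0.05],
  [0,0.0001,0,0.05],
  [0,0.0001,0,0.05],
  [0,0.0001,0,0.05],
  [0,0.0001,0,0.05],
  [0,0,0,0],
])

```text
time_s: 17.73
ee_pos: [0.5454, 0.1631, 0.11]
eef_rot: [3.142, -0.0, 2.415]
force: [-0.4, 1.4, 7.2]
grip_width: 0.0117
grip_force: 50.0
```

```bash
python3 -c "
from h import *
o=telemetry.get_obs(); print(o['force'],o['moment'],o['ee_pos'],o['eef_rot'],o['grip_width'])"
```

```text
[-0.44743655  1.39185863  7.21429395] [ 0.13366464 -0.05829082  0.01871342] [0.54537493 0.16310405 0.10997113] [ 3.14156237e+00 -4.01906857e-04  2.41510259e+00] 0.011742944189414722
```

Turning freely at about 7 N, total 0.5 rad; continuing.

Emit:
move_arm([
  [0,0.0001,0,0.05],
  [0,0.0001,0,0.05],
  [0,0.0001,0,0.05],
  [0,0.0001,0,0.05],
  [0,0.0001,0,0.05],
  [0,0.0001,0,0.05],
  [0,0.0001,0,0.05],
  [0,0,0,0],
])

```text
time_s: 18.73
ee_pos: [0.546, 0.1636, 0.11]
eef_rot: [3.141, -0.0, 2.065]
force: [1.5, 1.3, 7.9]
grip_width: 0.0117
grip_force: 50.0
```

```bash
python3 -c "
from h import *
o=telemetry.get_obs(); print(o['force'],o['moment'],o['ee_pos'],o['eef_rot'],o['grip_width'])"
```

```text
[1.45855282 1.28698969 7.91476331] [ 0.26890527 -0.12250521  0.03785263] [0.54602775 0.16363382 0.11002432] [ 3.14133030e+00 -4.28415418e-04  2.06510522e+00] 0.011660568284370272
```

Emit:
move_arm([
  [0,0.0001,0,0.05],
  [0,0.0001,0,0.04],
  [0,0.0001,0,0.04],
  [0,0,0,0],
])

```text
time_s: 19.23
ee_pos: [0.5463, 0.1638, 0.1099]
eef_rot: [3.141, -0.001, 1.935]
force: [1.4, 1.7, 5.2]
grip_width: 0.0117
grip_force: 50.0
```

```bash
python3 -c "
from h import *
o=telemetry.get_obs(); print(o['force'],o['moment'],o['eef_rot'],o['grip_width'])"
```

```text
[1.44267064 1.71051829 5.18332614] [ 0.36267064 -0.34254054  0.14251834] [ 3.14125700e+00 -5.09561482e-04  1.93538738e+00] 0.011668552359097481
```

Emit:
move_arm([
  [0,0.0001,0,0.03],
  [0,0,0,0.02],
  [0,0,0,0],
])

```text
time_s: 19.6
ee_pos: [0.5466, 0.1639, 0.1099]
eef_rot: [3.141, -0.0, 1.886]
force: [3.0, 3.1, 6.1]
grip_width: 0.0115
grip_force: 50.1
```

```bash
python3 -c "
from h import *
o=telemetry.get_obs(); print(o['force'],o['moment'],o['eef_rot'],o['grip_width'])"
```

```text
[3.02698329 3.09386153 6.08780351] [ 0.64325852 -0.74270531  0.27989997] [ 3.14080076e+00 -4.12874733e-04  1.88620606e+00] 0.011496766699078858
```

Torque 0.28 N m at 1.03 rad: that is the stop wall. Releasing.

Emit:
move_arm([
  [0,0,0,0],
  [0,0,0,0],
  [0,0,0,0],
  [0,0,0,0],
  [0,0,-0.02,0],
  [0,0,-0.04,0],
  [0,0,-0.05,0],
  [0,0,-0.05,0],
  [-0.05,0,0,0],
  [-0.03,0,0,0],
  [0,0,0,0],
  [0,0,0,0],
], grip=0.5)

```text
time_s: 21.1
ee_pos: [0.571, 0.088, 0.2696]
eef_rot: [-3.141, -0.0, 1.886]
force: [0.4, 0.2, 0.1]
grip_width: 0.0468
grip_force: 0.0
```

```bash
python3 - <<'E'
from h import *
np.set_printoptions(precision=4,suppress=True)
o=telemetry.get_obs(); print(o['time_s'],o['ee_pos'],o['force'])
im=cams.camera('wrist')
for q,z in [('cap_wing',.1345),('cap',.083),('seat',.082)]:
    for r in nets.mark_of('wrist',q)[:3]: print(q,r['conf'],np.round(r['centre'],1),p2w('wrist',r['centre'],z))
s=cams.camera('side')
for q,z in [('cap_wing',.1345),('cap',.083)]:
    for r in nets.mark_of('side',q)[:5]: print(q,r['conf'],np.round(r['centre'],1),p2w('side',r['centre'],z))
cv2.imwrite('pics/l.png',np.hstack([cv2.resize(im,(400,300)),cv2.resize(s[180:255,190:290],(400,300),interpolation=2)]))
E
```

```text
21.1 [0.571  0.088  0.2696] [0.3741 0.1743 0.0881]
cap_wing 0.92 [150.5 236.4] [ 0.4673 -0.0166  0.1345]
cap_wing 0.9 [253.3 119.6] [0.5473 0.1601 0.1345]
cap_wing 0.58 [210.7 274.8] [ 0.5552 -0.0465  0.1345]
cap 0.91 [252.1 116. ] [0.5449 0.1627 0.083 ]
cap 0.88 [102.4 264.5] [ 0.3923 -0.1181  0.083 ]
cap 0.62 [161.5 225.6] [ 0.4666 -0.0245  0.083 ]
cap_wing 0.81 [231.9 183.5] [0.5667 0.0536 0.1345]
cap_wing 0.7 [240. 203.] [0.5473 0.1799 0.1345]
cap_wing 0.62 [273.8 160.7] [ 0.4129 -0.1125  0.1345]
cap_wing 0.53 [285.9 173.2] [ 0.3842 -0.0103  0.1345]
cap_wing 0.53 [263.3 190.1] [0.4711 0.104  0.1345]
cap 0.87 [237.7 213.2] [0.5532 0.1523 0.083 ]
cap 0.67 [261.2 205. ] [0.477  0.1069 0.083 ]
cap 0.65 [231.9 196.6] [0.5672 0.0468 0.083 ]
cap 0.57 [284.6 183.1] [ 0.3827 -0.0379  0.083 ]
```

View pics/l.png

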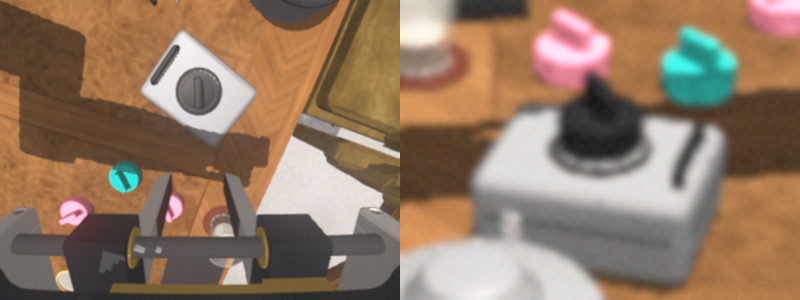

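The cap sits low on the flange at wrist-image (253,120) and did not spring up after release; the neighbouring things are where they were. Handing in.

```bash
python3 -c "
from station import hand_in
print(hand_in())"
```

```text
the job is handed in; nothing more can be done
None
```

I put the cap on the tank's neck, turned it back until it dropped into the thread starts, screwed it clockwise to the stop and released it. It was handed in at about 21 s and the result isn't shown, but the last pictures show it seated low on the flange, not sprung up.

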